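Clear the offcuts and load the relay test socket

ROBOT

A 6-joint arm with a two-finger parallel gripper is mounted at the origin on the work surface. World frame = base frame: x ahead of the robot, y to its left, z up, the work surface at z = 0. Lengths are in m, angles in degrees, forces in N, time in s.
With the tool pointing down it reaches from about 0.35 to 0.875 m from the base axis. Payload 4.2 kg.
Tool frame: the origin (TCP) lies midway between the tips of the shut fingers; the grasp point (between the pads) lies 19 mm behind it; z points along the fingers, y is the line along which they close (so a half turn about z gives the same grasp; the last joint's range is limited). The gripper opens to 87 mm and grips with 3 to 60 N. Pads are 19 mm wide; open, the fingers measure 117 mm over their backs; the gripper's body (75 mm by 190 mm) begins 51 mm behind the grasp point.
Start: joints at [14.817, 22.042, 0.453, 0, -68.411, -14.817], TCP at [0.625, 0, 0.223] pointing down, gripper open.
Joint ranges: [-179.83, 179.83], [-69.29, 118.12], [-61.27, 80.66], [-181.25, 117.63], [-171.15, -9.14], [-177.46, 177.46]. Speed limits (degrees/s): [159.86, 159.86, 180, 180, 180, 180].

INTERFACE

Orientations are given as [roll, pitch, yaw] about the fixed x, y, z axes, in that order (R = Rz(yaw) Ry(pitch) Rx(roll)).
In Python, from workcell import env gives the robot as it stands. The module is installed in compiled form; this text tells all that it offers. Calls block until the motion is done:
- env.goto(position, orientation): joint-space move of the TCP to a pose.
- env.move_straight(position, rotation=None, rate=0.15, force_limit=None): straight line of the TCP; rotation=None keeps the orientation; rate is the mean speed in m/s. With force_limit (N) it stops when the force on the tool has changed by that much, and returns True; else False.
- env.set_joints(angles): joint-space move.
- env.gripper_to(opening, grasp_force=None): opening from 0.0 (shut) to 1.0 (fully open); grasp_force is the grip in N (None keeps the last); returns when the fingers have stopped.
- env.dwell(seconds).
- env.inverse_kinematics(position, orientation): joint angles nearest the present ones, or None.
- env.read_state(): the state.
- env.grab_frame(name): name is "scene" or "side" or "wrist"; returns a dict with "image" (480x640x3 uint8, blue, green, red), "fx", "fy", "cx", "cy" (pixels), "D" ([k1, k2, p1, p2, k3] as OpenCV has them; the pictures are not rectified), "position" and "orientation" of the camera in the world. Camera axes: x right, y up, looking along -z (the intrinsics and any distortion apply to the point x, -y, -z); pixel columns grow to the right and rows downward; lengths in m; the calibration is good to about 2 mm. A picture is of the moment at which its call begins. There is no depth.
A pose or a line that the arm cannot do raises env.Unreachable and nothing moves.
- env.close_job(): hands the job in; it is judged then, once.
Trained networks look in a picture, given as the dict that the camera call returned (one of the last four; its "shot" number tells which), for a name from the list of things; names that differ only in an ending like _2 or _b are one class to them, and where a whole thing is asked for, a point or a joint stands for the part that bears it (a point fixed in the world has none). Each returns a list of dicts, best first, with "score" (0 to 1); they miss things now and then, are a little off and sometimes report something else, mostly with a low value. They report only what shows in the picture. A call takes as long as a camera call.
- env.search_frame(picture, thing): "xyz" ([x, y, z] in m, in world coordinates, good to about 4 mm: the middle of the surface that is visible of it).
- env.trace(picture, thing): "mask" (480x640 bool, what is visible of it).
The state is a dict: "clock": time; "joint_positions": joint angles; "qvel": joint speeds; "joint_torque": joint torques, N m; "position": TCP position; "tool_rot": TCP orientation; "force": force on the tool from outside, world axes, zero at the start; "wrist_torque": the same for the moment, N m; "opening": opening from 0.0 (shut) to 1.0 (fully open); "finger_force": force on a finger pad.
Only numpy, scipy, OpenCV 4.12 (cv2) and the standard library are available. Lean on these libraries where they do the work, as an engineer would, in place of code of your own. Each camera call takes 0.05 s, during which the arm holds its last target. There are 200 camera calls.

TASK

First clear the two offcuts, the piece of plastic trunking lying across the relay test socket and the piece of finned heat sink on the mat, into the steel scrap bin. Then set the relay down into the socket's pocket until it sits flat on the pocket's floor, and finally swing the locking lever fully shut over it. Keep the relay upright and leave the reel and the other things on the bench where they are.

Things in the scene. Friction and masses are not known exactly. Their poses are not given: they have to be found in the camera images.
- trunking: Offcut of cable trunking: grey plastic U-channel, open upwards, 110 long (its x) x 40 wide (its y) x 30 high, walls 4 thick, 60 g. It lies across the top of the socket's pocket walls (28 above the table), roughly square to the fixture's x. Origin: centre of its underside, z up.
- trunking_mid (a point): The middle of the trunking offcut, 15 above its underside.
- heatsink: Offcut of heat sink: bare aluminium, a 10 thick base with five upright fins running lengthwise, 100 long (its x) x 44 wide (its y) x 30 high, about 160 g, fins up on the mat. Origin: centre of its underside, z up.
- heatsink_mid (a point): The middle of the heat sink offcut, 15 above its underside.
- bin: Scrap bin: open-topped dark steel box, 220 (its x) x 180 (its y) x 110 high, walls 5 thick, fixed to the bench. Origin: centre of its underside, z up.
- relay: Plug-in power relay: plain box with black foot and grey cover, 64 long (its x) x 44 wide (its y) x 58 high, about 140 g, standing upright on the mat. Origin: centre of its underside, z up. Either way round fits the socket.
- fixture: Relay test fixture, fixed: aluminium base plate 180 x 110 x 12 thick with a black pocket frame. Pocket 70 (fixture x) x 50 (fixture y) inside, floor 12 and wall tops 28 above the table, walls 8 thick. A steel post (radius 10) at fixture x = +90, y = 0 carries the lever. Origin: on the table under the pocket's centre, z up.
- socket (a point): Centre of the pocket's floor, axes as the fixture's; the relay's underside is here when seated.
- latch (a joint): Locking lever's angle on its vertical pivot: 0 = fully shut (end stop; bar over the pocket's middle, pointing from the post to fixture -x), growing as it opens towards fixture +y, to 2.0. It stays where left. Bar 20 wide, 10 thick, underside 74 above the table, 4 above a seated relay's top.
- latch_knob (a point): Grip point of the lever's upright black handle (18 diameter, from the bar's top at 84 up to 124 above the table), 106 above the table, 140 from the pivot's axis.
- latch_pivot (a point): On the lever's vertical pivot axis at the bar's mid-height, 79 above the table.
- reel: Bystander: metal solder reel standing on its flange, 60 diameter, 50 high. Origin: centre of its underside.
- screwdriver: Bystander: screwdriver 180 long lying at the far left, beyond the fixture.
- brush: Bystander: brush 170 long lying beyond the task's things.
- jar: Bystander: jar 48 diameter, 60 high. Origin: centre of its underside.
- multimeter: Bystander: black multimeter 150 x 75 x 35 lying flat at the far side.
- parts_tray: Bystander: low black parts tray 100 x 140 x 30 at the far right.

How it is judged (in metres and radians):
On the way, in this order (a step that is already met when the one before it is completed fails the run):
1. both offcuts lie in the scrap bin, let go (x of trunking_mid in the frame of bin between -0.105 and 0.105 m and y of trunking_mid in the frame of bin between -0.085 and 0.085 m and z of trunking_mid in the frame of bin between 0 and 0.095 m and linear speed of each of trunking, heatsink below 0.05 m/s and contact force between the fingers and trunking below 0.1 N and x of heatsink_mid in the frame of bin between -0.105 and 0.105 m and y of heatsink_mid in the frame of bin between -0.085 and 0.085 m and z of heatsink_mid in the frame of bin between 0 and 0.095 m and contact force between the fingers and heatsink below 0.1 N), for 0.2 s.
2. the relay sits flat in the pocket, the lever still open (horizontal distance between relay and socket below 0.007 m and z of relay in the frame of socket between -0.004 and 0.004 m and angle between relay's own z axis and vertical below 0.07 rad and angle between the x axis of relay and the x axis of fixture, either way round below 0.15 rad and value of joint latch above 0.9 rad), for 0.2 s.
3. the lever is fully shut over the seated relay (horizontal distance between relay and socket below 0.007 m and z of relay in the frame of socket between -0.004 and 0.004 m and angle between relay's own z axis and vertical below 0.07 rad and angle between the x axis of relay and the x axis of fixture, either way round below 0.15 rad and value of joint latch below 0.1 rad), for 0.2 s.
At the end, for the whole second after the job is handed in: Both offcuts rest in the bin, middles inside its walls and under 95 mm above its underside; the relay stands released in the pocket: within 7 mm of its centre, 4 mm of its floor, 0.07 rad of upright and 0.15 rad of square to it; the lever is within 0.1 rad of shut (all of step 1 and all of step 3 and linear speed of relay below 0.02 m/s and contact force between the fingers and relay below 0.1 N); the robot touches nothing.
It fails at once if a bystander (reel, screwdriver, brush, jar, multimeter, parts tray) is moved more than 30 mm (distance of any of reel, screwdriver, brush, jar, multimeter, parts_tray from where it was at the start of the episode above 0.03 m).
It fails at once if the relay is tipped more than 0.6 rad (angle between relay's own z axis and vertical above 0.6 rad).
It also fails if it takes over 72 s, if anything falls off the work surface, if the arm or the gripper's body presses on something with over 40 N, if the wrist force passes 120 N, or if a joint passes its speed limit or range.

## Working session

There is one attempt and no reset: what is moved stays moved. The work goes in short steps, each a Python script; the robot and the scene stay as the last script left them, time stands still between calls to the robot, and variables do not carry over. Pictures are saved under pics/ and viewed, at most 10 in all, crops included, and the job is handed in when it is done.

```bash
mkdir -p pics; ls; cat > h.py <<'E'
from workcell import env
import numpy as np, cv2
from scipy.spatial.transform import Rotation as R
def world(cam,uv,z):
    K=np.array([[cam["fx"],0,cam["cx"]],[0,cam["fy"],cam["cy"]],[0,0,1]])
    p=cv2.undistortPoints(np.array(uv,float).reshape(-1,1,2),K,np.array(cam["D"],float)).reshape(-1,2)
    d=np.c_[p[:,0],-p[:,1],-np.ones(len(p))]
    o=np.array(cam["orientation"],float)
    M=R.from_euler('xyz',o,degrees=True).as_matrix() if o.shape==(3,) else o
    d=d@M.T; c=np.array(cam["position"])
    return c+d*((z-c[2])/d[:,2])[:,None]
E
python3 - <<'E'
from h import *
for n in ("scene","side"):
    c=env.grab_frame(n); cv2.imwrite(f"pics/{n}0.png",c["image"]); print(n,c["position"],c["orientation"],c["fx"],c["D"])
    for t in ["trunking","heatsink","bin","relay","fixture","latch","latch_knob","latch_pivot","reel","jar"]:
        print(t,[(np.round(r["xyz"],3).tolist(),round(r["score"],2)) for r in env.search_frame(c,t)][:2])
print(env.read_state())
E
```

```text
pics
scene [ 1.15320056 -0.63565208  0.68022747] [54.5947322   0.72901037 43.68609982] 511.4622569804271 [-0.00834854  0.          0.          0.          0.        ]
trunking [([0.433, 0.229, 0.046], 0.83)]
heatsink [([0.435, 0.029, 0.028], 0.81)]
bin [([0.45, -0.302, 0.057], 0.93), ([0.436, 0.03, 0.029], 0.21)]
relay [([0.655, 0.021, 0.043], 0.78), ([0.732, 0.246, 0.026], 0.6)]
fixture []
latch [([0.54, 0.304, 0.087], 0.89), ([0.435, 0.232, 0.046], 0.39)]
latch_knob [([0.539, 0.304, 0.082], 0.67), ([0.532, 0.222, 0.012], 0.37)]
latch_pivot [([0.53, 0.225, 0.012], 0.8)]
reel [([0.56, 0.001, 0.039], 0.88), ([0.658, 0.017, 0.046], 0.47)]
jar [([0.435, 0.231, 0.046], 0.75), ([0.68, -0.193, 0.046], 0.6)]
side [ 0.4677135  -0.86826188  1.08251988] [ 4.05961864e+01 -3.53943696e-02 -8.07386773e+00] 616.7008940439474 [-0.11494987  0.          0.          0.          0.        ]
trunking [([0.446, 0.247, 0.031], 0.86), ([0.536, 0.301, 0.086], 0.24)]
heatsink [([0.425, 0.03, 0.021], 0.93)]
bin [([0.462, -0.285, 0.021], 0.75)]
relay [([0.641, 0.007, 0.058], 0.62), ([0.504, 0.226, 0.012], 0.27)
[... 271 characters left out ...]
'clock': 1.1, 'joint_positions': array([ 1.48159286e+01,  2.20440470e+01,  4.54245287e-01,  1.71435735e-03,
       -6.84086178e+01, -1.48188823e+01]), 'qvel': array([-0.03543448, -0.0180839 ,  0.01300722, -0.08670224, -0.06380916,
       -0.06917827]), 'joint_torque': array([-5.51755147e-04, -3.90481710e+01,  1.87622309e+01,  4.22431782e+00,
        1.54988252e-02, -3.56799535e-05]), 'position': array([6.25011368e-01, 1.65112151e-05, 2.22540640e-01]), 'tool_rot': array([-1.79998064e+02, -1.13682012e-03, -9.00023229e+01]), 'force': array([ 0.36197196,  0.20781897, -0.64027185]), 'wrist_torque': array([-0.04411777,  0.02742602,  0.02393668]), 'finger_force': 0.0, 'opening': 1.0019838996774868}
```

View pics/scene0.png

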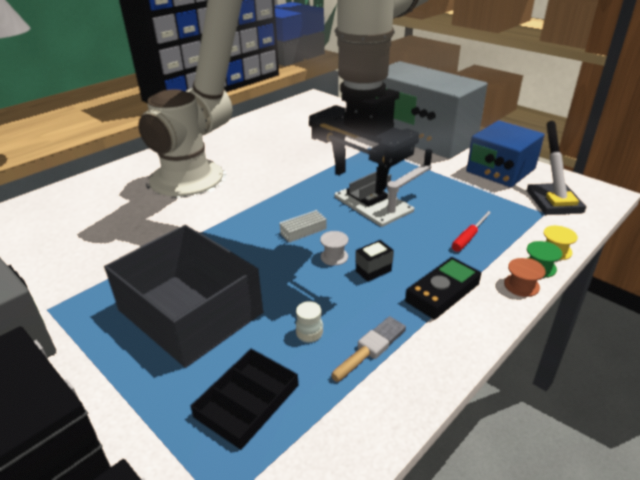

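View pics/side0.png

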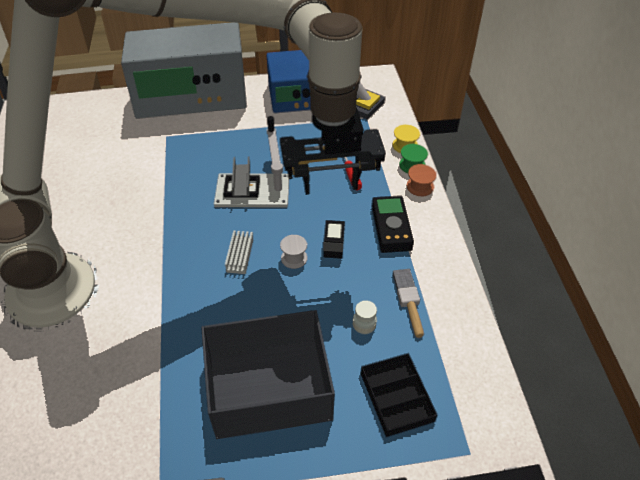

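The scene view shows the bin at (180,290), heat sink (303,225), reel (335,247), relay (374,260) and fixture (380,195). In the side view the trunking lies along world y at (242,178), the post is on the +x side of the pocket, and the lever is open toward +y. Next I'll take close wrist looks.

```bash
python3 - <<'E'
from h import *
c0=None
def look(p,n,ts):
    env.goto(p,[180,0,-90]); env.dwell(.2)
    c=env.grab_frame("wrist"); cv2.imwrite(f"pics/{n}.png",c["image"]); print(n,np.round(c["position"],3),np.round(c["orientation"],1),env.read_state()["clock"])
    for t,z in ts:
        for r in env.search_frame(c,t)[:1]: print(t,np.round(r["xyz"],3),round(r["score"],2))
        for r in env.trace(c,t)[:1]:
            ys,xs=np.nonzero(r["mask"]); w=world(c,np.c_[xs,ys],z)[:,:2]
            q=cv2.minAreaRect((w*1000).astype(np.float32)); print("  mask",round(r["score"],2),len(xs),[xs.min(),xs.max(),ys.min(),ys.max()],np.round(q[0],1),np.round(q[1],1),round(q[2],1))
look([0.54,0.0,0.33],"w1",[("relay",.058),("heatsink",.03),("reel",.05)])
look([0.47,0.2,0.33],"w2",[("trunking",.058),("fixture",.012),("latch",.084),("latch_knob",.106)])
E
```

```text
w1 [ 0.541 -0.067  0.491] [ -14.1   -0.2 -180. ] 1.9583
relay [0.638 0.023 0.06 ] 0.75
  mask 0.58 2704 [np.int64(209), np.int64(261), np.int64(191), np.int64(257)] [637.4  27.4] [75.6 50. ] 77.4
heatsink [0.426 0.032 0.027] 0.92
  mask 0.97 3337 [np.int64(383), np.int64(443), np.int64(180), np.int64(267)] [429.7  35.2] [102.   52.3] 76.6
reel [0.551 0.011 0.048] 0.9
  mask 0.61 2187 [np.int64(289), np.int64(339), np.int64(178), np.int64(231)] [547.8   8.1] [61.  57.1] 90.0
w2 [0.47  0.132 0.493] [-14.2   0.  179.9] 3.3667
trunking [0.445 0.247 0.036] 0.85
  mask 0.75 3307 [np.int64(321), np.int64(366), np.int64(194), np.int64(292)] [446.9 252.2] [114.4  43.3] 84.5
fixture [0.501 0.237 0.016] 0.74
  mask 0.61 3886 [np.int64(330), np.int64(392), np.int64(0), np.int64(102)] [425.5  34.3] [108.8  47.4] 76.0
latch [0.531 0.279 0.082] 0.89
  mask 0.89 2301 [np.int64(249), np.int64(279), np.int64(217), np.int64(374)] [534.7 310. ] [191.   29.4] 89.5
latch_knob [0.537 0.272 0.086] 0.64
```

```bash
python3 -c "
import cv2,numpy as np
a=cv2.imread('pics/w1.png')[150:300,150:490];b=cv2.imread('pics/w2.png')[150:420,150:490]
cv2.imwrite('pics/w12.png',cv2.resize(np.vstack([a,b]),None,fx=1.4,fy=1.4))"
```

```text
(no output)
```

View pics/w12.png

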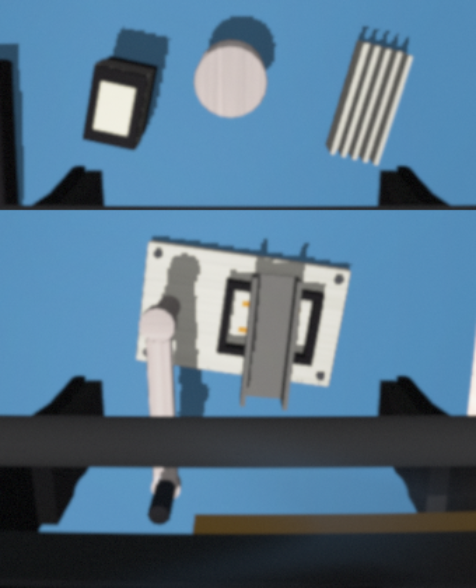

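The wrist views show the trunking across the pocket and the fixture turned about −8°. The lever points to +y, the heat sink long axis is at about 77°, and the relay is long roughly along y. I'll compute the bin and plate poses, then grab the trunking.

```bash
python3 - <<'E'
from h import *
c=env.grab_frame("side")
print("bin rim",world(c,[(203,328),(318,312),(333,396),(213,411)],.11).round(3).tolist())
for r in env.trace(c,"bin")[:1]:
    m=r["mask"]; ys,xs=np.nonzero(m); print([xs.min(),xs.max(),ys.min(),ys.max()])
env.goto([0.47,0.2,0.33],[180,0,-90])
c=env.grab_frame("wrist")
p=np.array([(150,240),(350,268),(330,386),(137,358)])/1.4+[150,0]
w=world(c,p,.012);print("plate",w.round(3).tolist(),w.mean(0))
env.gripper_to(.7)
env.goto([.447,.254,.16],[180,0,-95.5])
print(env.move_straight([.447,.254,.035],force_limit=12), env.read_state()["position"])
env.gripper_to(0,15); s=env.read_state(); print(s["opening"],s["finger_force"],s["position"])
print(env.move_straight([.447,.254,.25],rate=.2)); s=env.read_state(); print(s["opening"],s["finger_force"],s["clock"],s["force"])
c=env.grab_frame("side"); cv2.imwrite("pics/s1.png",c["image"])
E
```

```text
bin rim [[0.349, -0.22, 0.11], [0.567, -0.214, 0.11], [0.568, -0.39, 0.11], [0.361, -0.39, 0.11]]
[np.int64(201), np.int64(334), np.int64(310), np.int64(437)]
plate [[0.549, 0.174, 0.012], [0.373, 0.198, 0.012], [0.387, 0.308, 0.012], [0.565, 0.281, 0.012]] [0.46836865 0.24035353 0.012     ]
False [0.44784322 0.25463896 0.03607191]
0.4581083018560307 15.000418508425355 [0.44710686 0.25418571 0.03541173]
False
0.4613999788199096 14.99995922553353 8.4 [ 0.69482802 -0.0731216  -0.60395952]
```

View pics/s1.png

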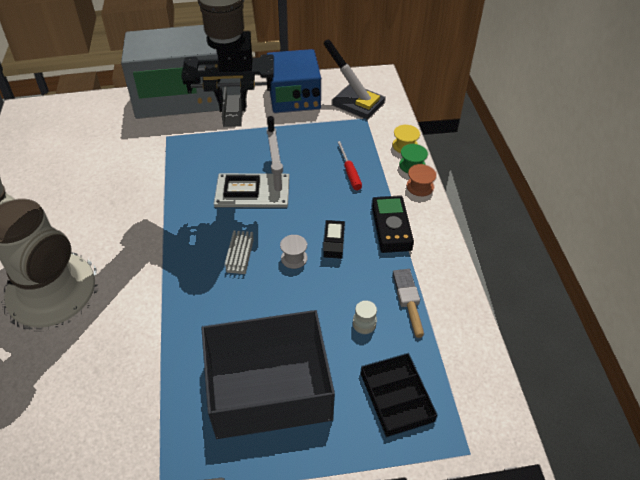

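The trunking is held clear and the pocket is free. Now into the bin, then the heat sink.

```bash
python3 - <<'E'
from h import *
def drop(x):
    env.goto([x,-.304,.25],[180,0,-90]); env.move_straight([x,-.304,.055],rate=.2,force_limit=15)
    print(env.read_state()["position"]); env.gripper_to(.68); env.dwell(.2); env.move_straight([x,-.304,.22],rate=.3)
drop(.508)
env.gripper_to(.78)
env.goto([.426,.035,.12],[180,0,-103.4])
print(env.move_straight([.426,.035,.006],force_limit=12))
env.gripper_to(0,30); s=env.read_state(); print(s["opening"],s["position"])
env.move_straight([.426,.035,.25],rate=.2); s=env.read_state(); print(s["opening"],s["finger_force"])
drop(.413)
# view relay
env.gripper_to(.85)
env.goto([.638,.08,.25],[180,0,-90]); env.dwell(.2)
c=env.grab_frame("wrist"); cv2.imwrite("pics/w3.png",c["image"][:400])
for r in env.search_frame(c,"relay")[:2]: print(r)
for r in env.trace(c,"relay")[:1]:
    ys,xs=np.nonzero(r["mask"]); w=world(c,np.c_[xs,ys],.058)[:,:2]
    q=cv2.minAreaRect((w*1000).astype(np.float32)); print(r["score"],q,[xs.min(),xs.max(),ys.min(),ys.max()])
c=env.grab_frame("side"); cv2.imwrite("pics/s2.png",c["image"][180:460,150:450]); print(env.read_state()["clock"])
E
python3 -c "
import cv2,numpy as np
a=cv2.imread('pics/w3.png');b=cv2.imread('pics/s2.png')
o=np.zeros((600,640,3),np.uint8);o[:320]=a[:320];o[320:,:300]=b
cv2.imwrite('pics/c3.png',o)"
```

```text
[ 0.509023   -0.30421484  0.05618653]
False
0.5056821348197745 [0.42625908 0.03515551 0.00637429]
0.5023399467229439 29.92855800781399
[ 0.41406769 -0.30414568  0.05602135]
{'xyz': [0.6419, 0.0307, 0.0582], 'score': 0.91}
0.79 ((641.8531494140625, 31.689804077148438), (65.12031555175781, 45.33929443359375), 77.57978820800781) [np.int64(286), np.int64(349), np.int64(118), np.int64(199)]
24.4
```

View pics/c3.png

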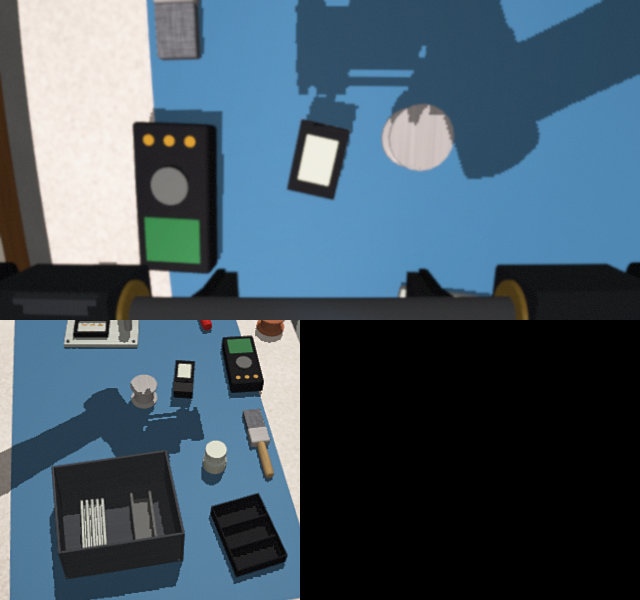

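Both offcuts are in the bin. The relay is at (0.642, 0.0315), angle 77.6°. Now a close look at the pocket.

```bash
python3 - <<'E'
from h import *
env.goto([.46,.29,.25],[180,0,-90]); env.dwell(.2)
c=env.grab_frame("wrist"); cv2.imwrite("pics/w4.png",c["image"]); print(c["position"])
import pickle; pickle.dump(c,open("c4.pkl","wb"))
for t in ("fixture","latch","latch_knob","latch_pivot"):
    for r in env.search_frame(c,t)[:1]: print(t,r)
g=cv2.cvtColor(c["image"],cv2.COLOR_BGR2GRAY)[40:300,180:520]
cv2.imwrite("pics/w4c.png",cv2.resize(c["image"][40:300,180:520],None,fx=2,fy=2))
E
```

```text
[0.46066641 0.22245399 0.41301088]
fixture {'xyz': [0.4805, 0.2414, 0.0168], 'score': 0.83}
latch {'xyz': [0.5292, 0.2755, 0.0855], 'score': 0.64}
latch_knob {'xyz': [0.5372, 0.2727, 0.0852], 'score': 0.61}
latch_pivot {'xyz': [0.4793, 0.2428, 0.0152], 'score': 0.75}
```

View pics/w4c.png

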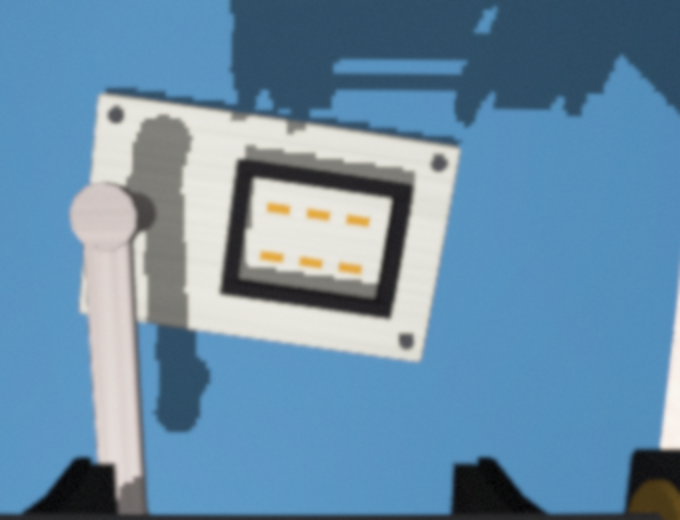

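The black frame's outer corners are at crop (239,159), (413,185), (392,319), (220,294). I'll fit it by threshold, then grasp the relay.

```bash
python3 - <<'E'
from h import *
import pickle; c=pickle.load(open("c4.pkl","rb"))
roi=np.zeros((480,640),np.uint8); P=(np.array([(239,159),(413,185),(392,319),(220,294)])/2+[180,40])
cv2.fillConvexPoly(roi,(P.mean(0)+(P-P.mean(0))*1.12).astype(np.int32),1)
d=((c["image"].max(2)<75)&(roi>0)).astype(np.uint8)
ct,h=cv2.findContours(d,cv2.RETR_CCOMP,cv2.CHAIN_APPROX_NONE)
for k in ct:
    if len(k)>60:
        q=cv2.minAreaRect((world(c,k.reshape(-1,2),.028)[:,:2]*1000).astype(np.float32)); print(len(k),q)
a=world(c,P,.028); print(a.round(4).tolist(),a.mean(0))
# relay grasp
env.gripper_to(.76)
env.goto([.642,.0315,.15],[180,0,-102.4])
print(env.move_straight([.642,.0315,.026],force_limit=10))
env.gripper_to(0,25); s=env.read_state(); print(s["opening"],s["position"])
env.move_straight([.642,.0315,.2],rate=.2); s=env.read_state(); print(s["opening"],s["finger_force"],s["tool_rot"],s["clock"])
c=env.grab_frame("side"); cv2.imwrite("pics/s3.png",c["image"])
E
```

```text
296 ((445.2652587890625, 243.2332000732422), (64.12447357177734, 83.52050018310547), 81.62779235839844)
239 ((445.87713623046875, 242.5956268310547), (51.866275787353516, 71.19542694091797), 81.60914611816406)
[[0.4816, 0.2059, 0.028], [0.3988, 0.2179, 0.028], [0.407, 0.2826, 0.028], [0.4919, 0.2701, 0.028]] [0.44481752 0.24411414 0.028     ]
False
0.5033988419450668 [0.64211042 0.0314894  0.02647455]
0.5038544382511315 24.997308002784848 [ 1.79821905e+02 -5.06470411e-02 -1.02421242e+02] 30.1833
```

```bash
cat > ins.py <<'E'
from h import *
yaw=-8.4; o=[180,0,yaw]; u=np.array([np.cos(np.radians(yaw)),np.sin(np.radians(yaw))]); v=np.array([-u[1],u[0]])
c0=np.array([.4455,.243])
env.goto([*c0,.2],o); env.move_straight([*c0,.062],rate=.1)
s=env.read_state(); print(s["position"],s["tool_rot"])
f0=s["force"]
for dx,dy in [(0,0),(2,0),(-2,0),(0,2),(0,-2),(3,2),(-3,2),(3,-2),(-3,-2)]:
    p=c0+(dx*u+dy*v)/1000
    env.move_straight([*p,.058],rate=.06)
    hit=env.move_straight([*p,.038],rate=.025,force_limit=8); s=env.read_state()
    print(dx,dy,hit,s["position"].round(4),(s["force"]-f0).round(1),s["wrist_torque"].round(2),s["clock"])
    if s["position"][2]<.043: break
cv2.imwrite("pics/w5.png",env.grab_frame("side")["image"])
E
python3 ins.py
```

```text
[0.44586253 0.24331977 0.06258545] [-1.79940165e+02 -5.02094751e-02 -8.39285432e+00]
0 0 True [0.4452 0.2427 0.0384] [ 0.1 -0.1  4.8] [-0.03  0.16  0.03] 33.875
```

Seated on the first try. I'll release, retreat and look.

```bash
python3 - <<'E'
from h import *
env.gripper_to(.75); env.dwell(.3)
p=env.read_state()["position"]; env.move_straight([p[0],p[1],.22],rate=.2)
env.goto([.46,.26,.28],[180,0,-90]); env.dwell(.2)
c=env.grab_frame("wrist"); a=c["image"][20:300,180:520]
for r in env.trace(c,"relay")[:1]:
    ys,xs=np.nonzero(r["mask"]); print(r["score"],cv2.minAreaRect((world(c,np.c_[xs,ys],.07)[:,:2]*1000).astype(np.float32)))
d=env.grab_frame("side")
for n,k in (("w",c),("s",d)):
  for t in ("latch","latch_knob"):
    for r in env.trace(k,t)[:1]:
        ys,xs=np.nonzero(r["mask"]); w=world(k,np.c_[xs,ys],.084)[:,:2]*1000
        print(n,t,r["score"],len(xs),cv2.minAreaRect(w.astype(np.float32)),[xs.min(),xs.max(),ys.min(),ys.max()])
# pixel of pivot/handle in side view for inspection
b=d["image"][90:230,190:360]
cv2.imwrite("pics/c5.png",np.vstack([cv2.resize(a,(680,560))[:,:],])[:560]); cv2.imwrite("pics/c6.png",cv2.resize(b,None,fx=4,fy=4)); print(env.read_state()["clock"])
o=np.zeros((600,700,3),np.uint8); o[:280,:340]=a; o[280:560,:340]=cv2.resize(b,(340,280)); o=o[:560,:340]; cv2.imwrite("pics/c56.png",cv2.resize(o,(364,600)))
E
```

```text
0.67 ((444.55755615234375, 240.87887573242188), (46.544986724853516, 64.53718566894531), 81.44975280761719)
w latch 0.95 2747 ((536.5486450195312, 309.0359802246094), (185.184814453125, 28.584739685058594), 88.20596313476562) [np.int64(225), np.int64(257), np.int64(164), np.int64(347)]
w latch_knob 0.75 2959 ((536.73583984375, 308.587646484375), (186.1984100341797, 29.45392608642578), 87.72234344482422) [np.int64(225), np.int64(257), np.int64(163), np.int64(347)]
s latch 0.75 513 ((533.3733520507812, 316.89886474609375), (223.98898315429688, 29.586824417114258), 87.87909698486328) [np.int64(267), np.int64(282), np.int64(116), np.int64(174)]
s latch_knob 0.97 500 ((533.1198120117188, 317.3150634765625), (223.89971923828125, 26.65235137939453), 88.84574890136719) [np.int64(267), np.int64(282), np.int64(116), np.int64(174)]
37.8167
```

View pics/c56.png

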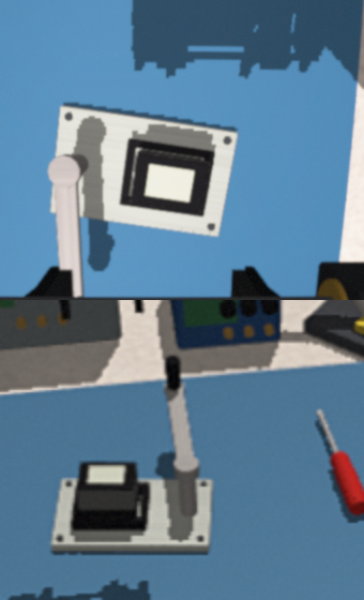

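The relay sits square in the pocket. The handle shows at side-view pixel (270,118) for its top and (271,131) for its base. I'll cage it, swing it along the arc and press it onto the stop.

```bash
cat > lev.py <<'E'
from h import *
piv=np.array([.4455,.243])+.09*np.array([np.cos(np.radians(-8.4)),np.sin(np.radians(-8.4))])
d=env.grab_frame("side")
a=world(d,[(270,120)],.124)[0][:2]; b=world(d,[(271,131)],.084)[0][:2]
for k in (a,b): print(k,np.linalg.norm(k-piv),np.degrees(np.arctan2(*(k-piv)[::-1])))
m=(a+b)/2-piv; th=np.degrees(np.arctan2(m[1],m[0])); print(piv,th)
def pose(t,z): t_=np.radians(t); return [*(piv+.14*np.array([np.cos(t_),np.sin(t_)])),z],[180,0,t-180]
env.gripper_to(.65)
p,o=pose(th,.2); env.goto(p,o)
print("hit",env.move_straight(pose(th,.094)[0],rate=.1,force_limit=6))
env.gripper_to(0,8); s=env.read_state(); print(s["opening"],s["finger_force"],s["position"],s["clock"])
E
python3 lev.py
```

```text
[0.53014485 0.36092246] 0.13114341748578295 91.91817650969055
[0.53116689 0.36710275] 0.13729153484349765 91.40554605223922
[0.53453451 0.22985253] 91.65599070934226
hit False
0.19953939493020525 7.999962621834129 [0.53066193 0.36996769 0.09408201] 40.975
```

The knob is gripped (17 mm opening against an 18 mm handle). Swinging.

```bash
cat > sw.py <<'E'
from h import *
piv=np.array([.53453,.22985])
def pose(t,z): t_=np.radians(t); return [*(piv+.14*np.array([np.cos(t_),np.sin(t_)])),z],[180,0,t-180]
f0=env.read_state()["force"]
for t in np.r_[np.linspace(91.7,171.6,9)[1:],173.5]:
    h=env.move_straight(*pose(t,.094),rate=.08,force_limit=25); s=env.read_state()
    print(round(t,1),h,s["position"].round(4),(s["force"]-f0).round(1),round(s["opening"],3),round(s["clock"],1))
    if h: break
E
python3 sw.py
```

```text
101.7 False [0.5061 0.367  0.0941] [-0.9  0.4  1.5] 0.207 41.4
111.7 False [0.4832 0.3601 0.094 ] [-1.4  0.7  0.7] 0.201 41.9
121.7 False [0.4615 0.3492 0.0941] [-1.9  0.3  0.5] 0.203 42.4
131.6 False [0.442  0.3347 0.094 ] [-1.5  0.2  1.2] 0.201 42.8
141.6 False [0.4253 0.3169 0.094 ] [ 0.4 -1.4  1.5] 0.202 43.3
151.6 False [0.412  0.2967 0.094 ] [ 2.6 -1.5  1.2] 0.2 43.7
161.6 False [0.4024 0.2744 0.094 ] [ 3.3 -1.3 -1. ] 0.201 44.2
171.6 False [0.3969 0.2513 0.0941] [ 4. -0. -2.] 0.203 44.6
173.5 False [0.3974 0.251  0.0943] [ 1.2 10.5 -7.3] 0.204 44.9
```

It stopped against the end stop at 10.5 N. I'll release and check.

```bash
python3 - <<'E'
from h import *
env.gripper_to(.6); p=env.read_state()["position"]; env.move_straight([p[0],p[1],.25],rate=.2)
env.goto([.55,0,.3],[180,0,-90]); env.dwell(.3)
c=env.grab_frame("side")
cv2.imwrite("pics/f.png",np.hstack([cv2.resize(c["image"][100:240,180:440],None,fx=1.5,fy=1.5),cv2.resize(c["image"][290:430,180:440],None,fx=1.5,fy=1.5)]))
print(env.read_state()["clock"],env.read_state()["force"])
E
```

```text
48.175 [ 0.3346575   0.11295223 -0.02932529]
```

View pics/f.png

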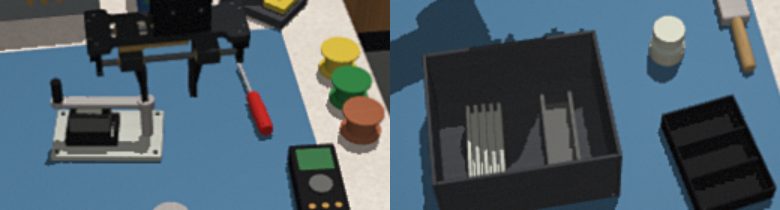

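The lever lies shut across the relay, from the post at (150,100) to the handle at (57,90). Both offcuts are in the bin and the bystanders are untouched.

```bash
python3 -c "
from workcell import env
print(env.close_job())"
```

```text
the job is handed in; nothing more can be done
None
```

The job is handed in at about 48 s of the 72 s allowed: both offcuts are in the bin, the relay is seated in the pocket and the lever is shut against its stop; the hand-in call returned no verdict.

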